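Fresh cell for the flute maker's tuner

TASK

Put the fresh green cell into the open battery bay of the pitch tuner: push its flat end back against the spring contact, then press its nub end down into the clip until the cell lies flat and is held. Leave the spent red cell in the rack.

Things in the scene. Friction and masses are not known exactly. Their poses are not given: they have to be found in the camera images.
- fresh_cell: Green cylinder cell, 32 mm across, 70 mm long, 140 g: flat steel end, black band and small nub (3 of the 70 mm) at the other. Origin: centre of the flat end, on the axis; x runs along the cell to the nub. Lies level in one of two V rests of a wooden rack, axis 36 mm above the bench; rests touch it 6-16 and 53-64 mm from the flat end, between them fingers have 26 mm below the axis.
- spent_cell: Red cell of the same size, shape and frame, in the rack's other V rest, parallel to the green one and 100 mm to its side. It stays there.
- bay (a point): Where the flat end's centre is with the cell home in the grey tuner: 36 mm above bench, 26 above base. x: level, from spring to clip, along the seated cell. V saddles at x 6-16, 53-64 mm, open between. Fixed brass contact at x=70, top 4 mm above the axis. Clip: sprung jaws at x 52-65, top 11 mm above axis, 30 mm apart, snap over the cell in its last 8 mm, 6-15 N. Screen box: x from 99.
- spring_plate (a joint): Brass plate on a spring at the bay's other end, 34 mm wide, from 20 mm below to 32 mm above the seated axis; the flat end goes against it. Value: how far it is pushed back (bay -x), m: 0 at rest with its face at bay x = 6 mm, 0.006 with the cell home, 0.018 at most. About 0.4 N per mm.
There are look-alikes about, which are no part of the job. Of the things that look like the fresh_cell, the middle-sized one is meant.

How it is judged:
By the outcome, as a careful person would: the job done as asked, in the order asked, and still so for the second after the job is handed in, with the robot touching nothing.
It also fails if it takes over 45 s, if anything falls off the work surface, if the arm or the gripper's body presses on something with over 40 N, if the wrist force passes 120 N, or if a joint passes its speed limit or range.

ROBOT

A 7-joint arm with a two-finger parallel gripper is mounted at the origin on the work surface. World frame = base frame: x ahead of the robot, y to its left, z up, the work surface at z = 0. Lengths are in m, angles in degrees, forces in N, time in s.
With the tool pointing down it reaches from about 0.425 to 0.875 m from the base axis. Payload 8.4 kg.
Tool frame: the origin (TCP) lies midway between the tips of the shut fingers; the grasp point (between the pads) lies 19 mm behind it (r.tcp_to_grasp is the z of the grasp point in the tool frame, in m); z points along the fingers, y is the direction in which the jaws open and shut (so a half turn about z gives the same grasp; the last joint's range is limited). The gripper opens to 87 mm and grips with 3 to 60 N. Pads are 19 mm wide; open, the fingers measure 117 mm over their backs; the gripper's body (75 mm by 190 mm) begins 51 mm behind the grasp point.
Start: joints at [67.941, 19.091, 2.286, 83.961, -0.768, 76.965, -3.352], TCP at [0.183, -0.624, 0.223] pointing down, gripper open.
Joint ranges: [-147.57, 147.57], [-21.85, 119.76], [-74.77, 79.35], [14.55, 137.4], [-85.83, 265.84], [4.83, 119.75], [-152.11, 152.11]. Speed limits (degrees/s): [127.2, 127.2, 159.86, 159.86, 180, 180, 180].

INTERFACE

Orientations are given as a 3x3 rotation matrix whose columns are the frame's x, y, z axes.
In Python, from station import r, cams gives the robot as it stands. The module is installed in compiled form; this text tells all that it offers.
- The arm moves only by the shell command python3 -m inch 'ROWS' [FORCE]. ROWS is JSON, one flat list of numbers, 7 for each row, row after row: the turn, a rotation vector about the world's x, y, z scaled (see below), then the shift along the world's x, y, z scaled (see below), then the opening, from 0 (shut) to 1 (fully open). In form: [wx, wy, wz, x, y, z, fingers, wx, wy, wz, x, y, z, fingers, ...]. A call has 1 to 10 rows; each row shifts and turns the commanded pose from where the row before left it; what a row does not reach is not made up. The controller multiplies each number of a shift by 0.02 m and each number of a turn by pi rad. A row lasts 1/10 s, in which the tool goes at most 50 mm and 8.59 degrees, less where a joint would pass 70% of its speed; a pose out of reach is approached as far as the arm can. A call with a number of a shift or a turn outside -1 to 1 is refused whole. A call with a gripper value outside its range is refused whole. The fingers move at their own pace and stop on an object; FORCE is the grip in N (left out, the last holds). Time passes only in rows, so rows that do not move let the fingers close. It gives the time, the measured TCP pose, the force and the opening at its end, in the units of the state.
- r.observe(): the state, without advancing time (a new reading comes with each control period).
- cams.get_image(name): name is "scene" or "side" or "wrist"; returns a dict with "color" (400x640x3 uint8, red, green, blue), "K" (3x3 intrinsics, pixels), "rvec" (rotation vector, rad) and "tvec" (3), from world to camera coordinates, as OpenCV has them. Camera axes: x right, y down, z forward; pixel columns grow to the right and rows downward; lengths in m; the calibration is good to about 2 mm. A picture is of the moment at which its call begins. There is no depth.
- r.sign_off(): hands the job in, once; it reports no verdict.
The state is a dict: "time_s": time; "q": joint angles; "joint_vel": joint speeds; "joint_torque": joint torques, N m; "tcp_pos": TCP position; "ee_rot": TCP orientation; "ft_force": force on the tool from outside, world axes, zero at the start; "ft_torque": the same for the moment, N m; "width": opening from 0.0 (shut) to 1.0 (fully open).
Only numpy, scipy, OpenCV 4.12 (cv2) and the standard library are available. Lean on these libraries where they do the work, as an engineer would, in place of code of your own. Each camera call takes 0.05 s, during which the arm holds its last target.

## Working session

There is one attempt and no reset: what is moved stays moved. The work goes in short steps, Python scripts to look and compute and a shell command to move; the robot and the scene stay as the last step left them, time stands still between calls to the robot, and variables do not carry over. Pictures are saved under pics/ and viewed, and the job is handed in when it is done.

```bash
mkdir -p pics
python3 - <<'E'
from station import r,cams
import cv2
s=r.observe();print(s['time_s'],s['tcp_pos'],s['ee_rot'],s['width'],r.tcp_to_grasp)
for n in("scene","side","wrist"):
    d=cams.get_image(n);cv2.imwrite(f'pics/{n}0.png',d['color'][:,:,::-1]);print(n,d['K'],d['rvec'],d['tvec'])
E
```

```text
0.0 [ 0.18308164 -0.62317857  0.2216678 ] [[ 9.59436251e-01  2.81925054e-01 -5.87142732e-04]
 [ 2.81925632e-01 -9.59435075e-01  1.50810133e-03]
 [-1.38153781e-04 -1.61245767e-03 -9.99998690e-01]] 0.9987903610658089 -0.0187
scene [[385.32269295   0.         318.65418979]
 [  0.         385.32269295 203.52235697]
 [  0.           0.           1.        ]] [ 0.69329534  2.54724664 -1.20573278] [ 0.46521481 -0.09623939  0.87629199]
side [[396.29260812   0.         322.89436422]
 [  0.         396.29260812 197.19788559]
 [  0.           0.           1.        ]] [ 2.22970943 -0.22261006  0.09273811] [-0.49299575  0.10262798  0.65511056]
wrist [[351.77657411   0.         321.82945569]
 [  0.         351.77657411 201.35466182]
 [  0.           0.           1.        ]] [-2.31783411  1.73581139  0.25842959] [-0.64957725 -0.03616266  0.39137043]
```

View pics/scene0.png

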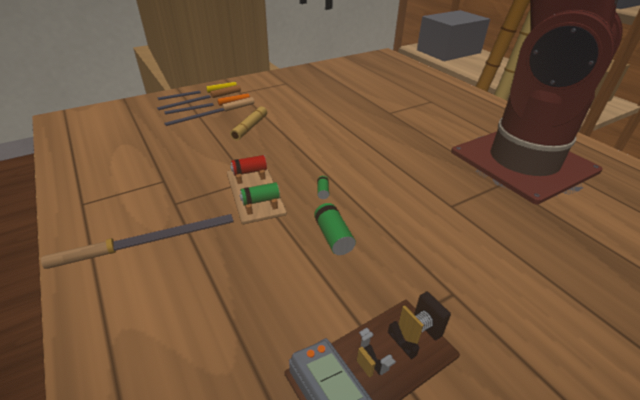

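View pics/side0.png

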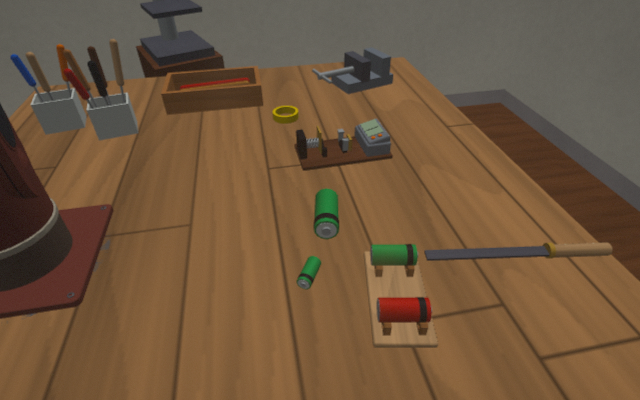

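View pics/wrist0.png

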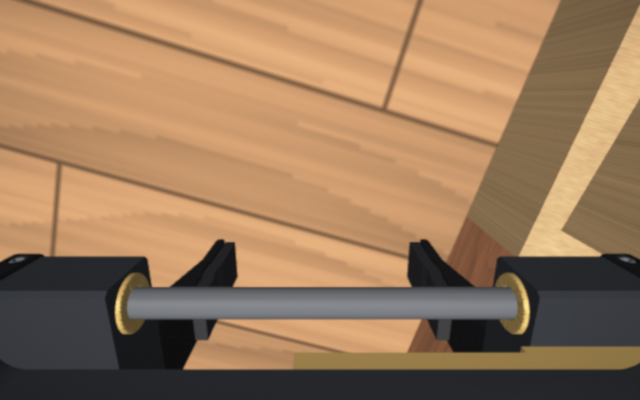

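The green cell in the rack sits at about (262,194) in the scene view and (394,255) in the side view. The tuner bay is at about (400,340) and (330,145). I'll enlarge both.

```bash
cat > h.py <<'E'
import numpy as np,cv2
from station import r,cams
def cam(n):
    d=cams.get_image(n);return d
def ray(d,uv):
    R=cv2.Rodrigues(np.array(d['rvec'],float))[0];t=np.array(d['tvec'],float).ravel()
    v=R.T@np.linalg.inv(d['K'])@np.array([uv[0],uv[1],1.]);return -R.T@t,v
def onz(d,uv,z):
    c,v=ray(d,uv);return c+v*(z-c[2])/v[2]
def tri(a,ua,b,ub):
    c1,v1=ray(a,ua);c2,v2=ray(b,ub);v1/=np.linalg.norm(v1);v2/=np.linalg.norm(v2)
    s=np.linalg.lstsq(np.c_[v1,-v2],c2-c1,rcond=None)[0];p=c1+v1*s[0];q=c2+v2*s[1];return (p+q)/2,np.linalg.norm(p-q)
def proj(d,P):
    return cv2.projectPoints(np.atleast_2d(np.array(P,float)),np.array(d['rvec'],float),np.array(d['tvec'],float),np.array(d['K']),None)[0][:,0]
def crop(d,x,y,w,h,k,f,img=None):
    c=(d['color'][:,:,::-1] if img is None else img)[y:y+h,x:x+w];c=cv2.resize(c,None,fx=k,fy=k,interpolation=cv2.INTER_CUBIC)
    for i in range(0,w,10):
        cv2.line(c,(i*k,0),(i*k,6 if i%50 else 14),(255,255,255),1)
        if i%20==0: cv2.putText(c,str(x+i),(i*k,24),0,.4,(255,255,255),1)
    for i in range(0,h,10):
        cv2.line(c,(0,i*k),(6,i*k),(255,255,255),1)
        if i%20==0: cv2.putText(c,str(y+i),(8,i*k+4),0,.4,(255,255,255),1)
    cv2.imwrite('pics/'+f,c)
E
python3 - <<'E'
from h import *
a=cam('scene');b=cam('side')
crop(a,220,140,80,85,7,'c1.png');crop(a,280,280,190,120,4,'c2.png')
crop(b,355,230,90,120,5,'c3.png');crop(b,285,110,115,65,6,'c4.png')
E
```

```text
(no output)
```

View pics/c1.png

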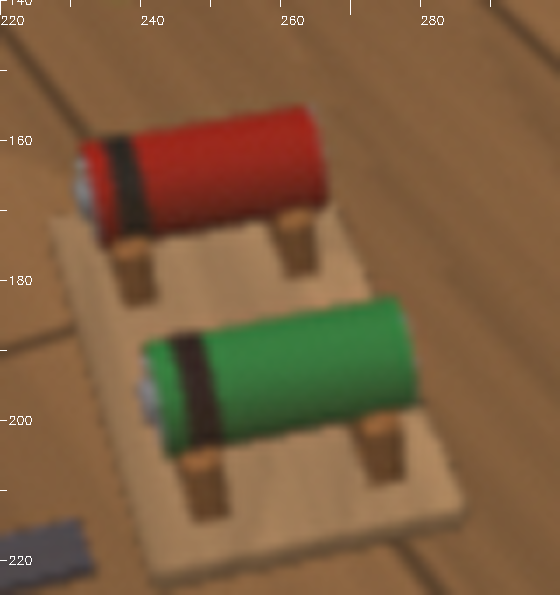

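View pics/c2.png

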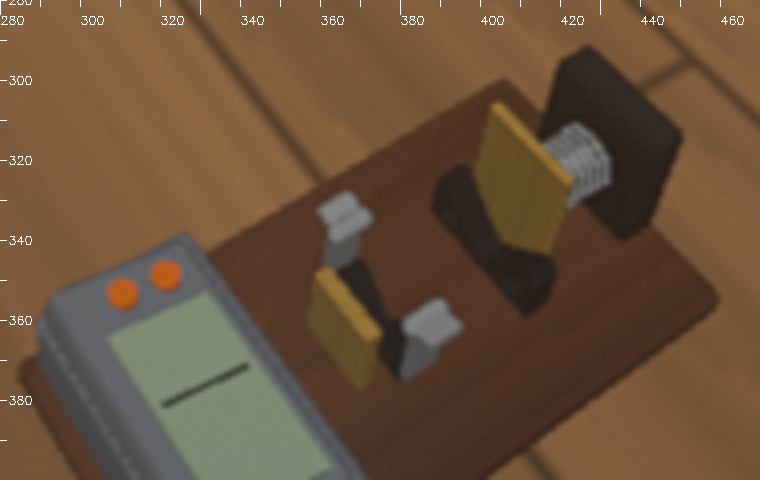

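View pics/c3.png

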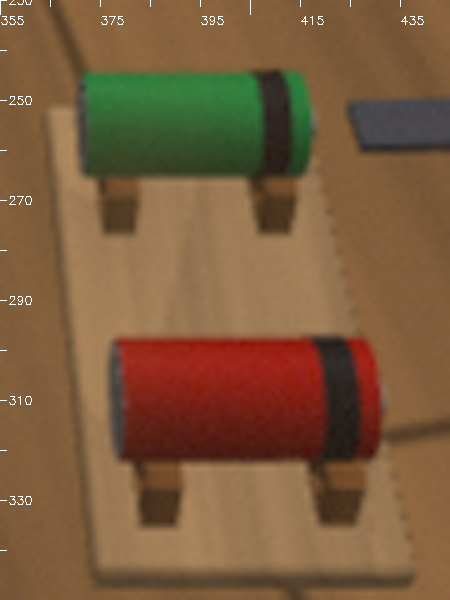

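View pics/c4.png

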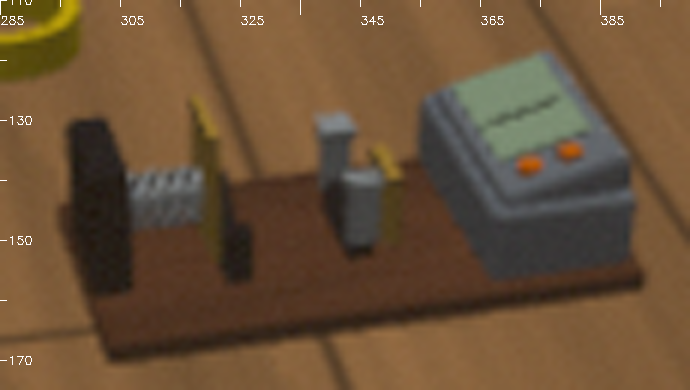

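```bash
cat > fit.py <<'E'
from h import *
from scipy.optimize import minimize,least_squares
def lat(d,p,z=.036,L=.067,rad=.016):
    C,_=ray(d,(0,0));x,y,th=p;u=np.array([np.cos(th),np.sin(th),0]);n=np.array([-u[1],u[0],0])
    P=[]
    for a in np.linspace(0,2*np.pi,180):
        nn=n*np.cos(a)+np.array([0,0,1])*np.sin(a)
        for s in (0,L):
            q=np.array([x,y,z])+u*s+nn*rad
            if nn@(C-q)>0:P.append(q)
    return cv2.convexHull(proj(d,P).astype(np.float32))
def green(d,box):
    x,y,w,h=box;hs=cv2.cvtColor(d['color'],cv2.COLOR_RGB2HSV)
    m=((hs[...,0]>45)&(hs[...,0]<80)&(hs[...,1]>110)&(hs[...,2]>40)).astype(np.uint8);k=np.zeros_like(m);k[y:y+h,x:x+w]=m[y:y+h,x:x+w]
    ys,xs=np.nonzero(k);return cv2.convexHull(np.c_[xs,ys].astype(np.float32))
def hm(h,k=8):
    m=np.zeros((400*k//2,640*k//2),np.uint8);return h
def area_diff(h1,h2):
    i=cv2.intersectConvexConvex(h1,h2)[0];return cv2.contourArea(h1)+cv2.contourArea(h2)-2*i
E
python3 - <<'E'
from fit import *
a=cam('scene');b=cam('side')
ga=green(a,(230,175,60,35));gb=green(b,(365,238,60,34))
# initial
f=onz(a,(277,191),.036);n=onz(a,(242,197),.036);print(f,n,np.linalg.norm(n-f))
f2=onz(b,(371,256),.036);n2=onz(b,(416,254),.036);print(f2,n2,np.linalg.norm(n2-f2))
p0=[f[0],f[1],np.arctan2(*(n-f)[1::-1])]
def off(p): return sum(area_diff(g,lat(d,p)) for d,g in((a,ga),(b,gb)))
for nm,S in(('both',((a,ga),(b,gb))),('a',((a,ga),)),('b',((b,gb),))):
    m=minimize(lambda q:sum(area_diff(g,lat(d,[p0[0]+q[0]*.01,p0[1]+q[1]*.01,p0[2]+q[2]*.2])) for d,g in S),[0,0,0],method='Nelder-Mead',options=dict(initial_simplex=[[0,0,0],[.5,0,0],[0,.5,0],[0,0,.5]]))
    q=m.x;print(nm,p0[0]+q[0]*.01,p0[1]+q[1]*.01,np.degrees(p0[2]+q[2]*.2),m.fun)
# bay
A=[((6,-17,32),(404,306)),((6,17,32),(422.5,326)),((70,None,4),None)]
pl=[onz(a,u,.068) for u in((403.5,306.5),(422.3,326.5))];print('plate',pl,np.linalg.norm(pl[0]-pl[1]))
pb=[onz(b,u,.068) for u in((317.3,126.2),(320.8,133))];print('plate side',pb,np.linalg.norm(pb[0]-pb[1]))
ct=[onz(a,u,.040) for u in((361.5,346.5),(375.5,362.5))];print('contact',ct)
cb=[onz(b,u,.040) for u in((347.5,134.5),(351.7,140))];print('contact side',cb)
E
```

```text
[ 0.55281615 -0.13388901  0.036     ] [ 0.61608801 -0.14936014  0.036     ] 0.06513588678217257
[ 0.54986066 -0.1408438   0.036     ] [ 0.61829256 -0.15076259  0.036     ] 0.06914698971819623
both 0.5512817429552885 -0.13306409236278985 -16.350768005352673 318.6601685312344
a 0.5498540396387535 -0.13655110545072233 -17.1263845978722 118.57042941544205
b 0.5553450632599881 -0.12668282206764914 -22.76008463856625 180.9815896335058
plate [array([0.53735106, 0.19956306, 0.068     ]), array([0.53668843, 0.23308532, 0.068     ])] 0.03352880119347537
plate side [array([0.53459402, 0.22339636, 0.068     ]), array([0.53638034, 0.19227492, 0.068     ])] 0.031172661636975095
contact [array([0.60337113, 0.20515797, 0.04      ]), array([0.60113647, 0.23033589, 0.04      ])]
contact side [array([0.60273525, 0.22237594, 0.04      ]), array([0.60588655, 0.19678095, 0.04      ])]
```

```bash
python3 -m inch '[0,0,-0.0076,0.85,0.98,0,1,0,0,-0.0076,0.85,0.98,0,1,0,0,-0.0076,0.85,0.98,0,1,0,0,-0.0076,0.85,0.98,0,1,0,0,-0.0076,0.85,0.98,0,1,0,0,-0.0076,0.85,0.98,0,1,0,0,-0.0076,0.85,0.98,0,1,0,0,-0.0076,0.85,0.98,0,1,0,0,-0.0076,0.85,0.98,0,1,0,0,-0.0076,0.85,0.98,0,1]' 40
python3 - <<'E'
from fit import *
a=cam('scene');b=cam('side')
P=[]
for d,bx in((a,(230,175,60,35)),(b,(365,238,60,34))):
    g=green(d,bx)[:,0];P.append(cv2.convexHull(np.concatenate([g+o for o in([.5,.5],[-.5,.5],[.5,-.5],[-.5,-.5])]).astype(np.float32)))
ga,gb=P
for nm,S in(('both',((a,ga),(b,gb))),('a',((a,ga),)),('b',((b,gb),))):
  best=None
  for t0 in(-10,-17,-25):
    p0=[.551,-.136,np.radians(t0)]
    m=minimize(lambda q:sum(area_diff(g,lat(d,[p0[0]+q[0]*.01,p0[1]+q[1]*.01,p0[2]+q[2]*.2])) for d,g in S),[0,0,0],method='Nelder-Mead',options=dict(initial_simplex=[[0,0,0],[.5,0,0],[0,.5,0],[0,0,.5]]))
    q=m.x;print(nm,p0[0]+q[0]*.01,p0[1]+q[1]*.01,np.degrees(p0[2]+q[2]*.2),m.fun)
    if best is None or m.fun<best[0]:best=(m.fun,[p0[0]+q[0]*.01,p0[1]+q[1]*.01,p0[2]+q[2]*.2])
  if nm=='both':
    for d,g,x,y,f in((a,ga,225,170,'o1.png'),(b,gb,360,235,'o2.png')):
        im=cv2.resize(d['color'][y:y+50,x:x+70,::-1],None,fx=8,fy=8)
        for h,c in((g,(255,0,0)),(lat(d,best[1]),(255,255,255))):
            cv2.polylines(im,[((h[:,0]-[x,y]+.5)*8).astype(int)],True,c,1)
        cv2.imwrite('pics/'+f,im)
i=np.vstack([cv2.imread('pics/o1.png'),cv2.imread('pics/o2.png')][0:2]);cv2.imwrite('pics/o.png',cv2.resize(i,None,fx=.75,fy=.75))
E
```

```text
time_s: 1.35
tcp_pos: [0.3538, -0.4267, 0.2227]
ee_rot: [[0.999, 0.046, 0.0], [0.046, -0.999, -0.0], [0.0, 0.0, -1.0]]
ft_force: [0.4, -0.2, 0.1]
width: 1.001
both 0.5511715345312255 -0.1358843170797595 -12.709321659059462 215.2025332688354
both 0.5511662504202088 -0.1358789570433254 -12.715740022164637 215.20201194484252
both 0.5511642571825948 -0.13587901314264245 -12.715326361265339 215.2014270379441
a 0.5503576787278711 -0.137444894985397 -14.764174810759483 64.16140092827845
a 0.5503264464568882 -0.13760759230984068 -14.605100749194227 64.15608332015108
a 0.550311165175305 -0.13763024312591998 -14.580278999011012 64.15537476469763
b 0.5537678086079169 -0.12982132953451025 -18.700168463637727 136.39591938862577
b 0.5537754792676635 -0.12981480930361594 -18.70718321909158 136.39548880141228
b 0.5537617284558085 -0.1298386622029802 -18.676209400187375 136.39642425766215
```

View pics/o.png

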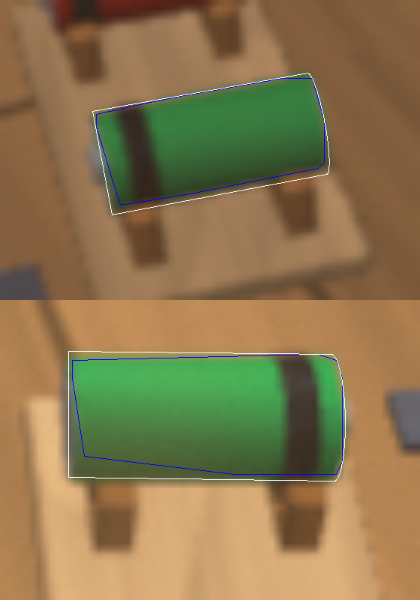

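```bash
python3 -m inch '[0,0,-0.0064,0.85,1,0,1,0,0,-0.0064,0.85,1,0,1,0,0,-0.0064,0.85,1,0,1,0,0,-0.0064,0.85,1,0,1,0,0,-0.0064,0.85,1,0,1,0,0,-0.0064,0.85,1,0,1,0,0,-0.0064,0.85,1,0,1]'
python3 -m inch '[0,0,-0.0064,0.85,1,0,1,0,0,-0.0064,0.85,1,0,1,0,0,-0.0064,0.85,1,0,1,0,0,-0.0064,0.85,1,0,1,0,0,-0.0064,0.85,1,0,1,0,0,-0.0064,0.85,1,0,1,0,0,-0.0064,0.8,1,0,1,0,0,0,0,0,0,1]'
python3 - <<'E'
from h import *
d=cam('wrist');cv2.imwrite('pics/w1.png',d['color'][:,:,::-1]);print(ray(d,(320,200))[0])
E
```

```text
time_s: 2.15
tcp_pos: [0.4726, -0.2874, 0.2226]
ee_rot: [[0.995, -0.095, 0.0], [-0.095, -0.995, -0.0], [0.0, 0.0, -1.0]]
ft_force: [0.5, -0.6, -0.0]
width: 1.003
time_s: 2.95
tcp_pos: [0.5919, -0.144, 0.2223]
ee_rot: [[0.974, -0.228, 0.001], [-0.228, -0.974, 0.002], [0.0, -0.002, -1.0]]
ft_force: [0.1, 1.3, 0.5]
width: 1.003
[ 0.66816108 -0.1631606   0.38486335]
```

View pics/w1.png

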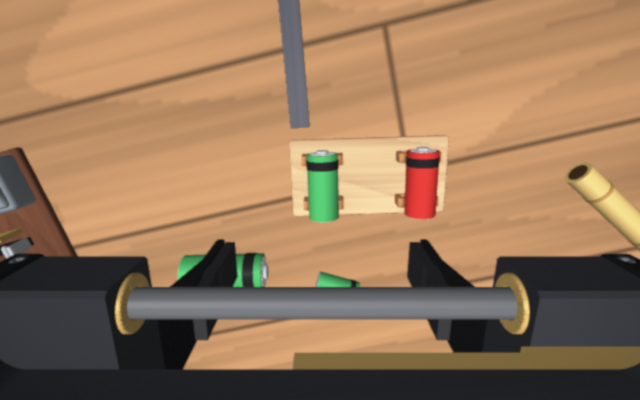

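The wrist view shows the rack, with the fresh cell from the nub at (321,152) to the flat end at (324,219). The red cell is beside it at (421,183).

Run:
```python
from h import *
d=cam('wrist');crop(d,280,130,100,100,6,'w1c.png')
for p in((.5512,-.1359,-12.7),(.5503,-.1376,-14.6)):
    t=np.radians(p[2]);u=np.array([np.cos(t),np.sin(t),0]);n=np.array([-u[1],u[0],0]);o=np.array([p[0],p[1],.036])
    print(proj(d,[o,o+.07*u,o+.016*n,o-.016*n,o+.067*u+.016*n,o+.067*u-.016*n]).round(1).tolist())
```

```text
[[320.1, 214.2], [319.2, 147.2], [304.8, 214.3], [335.4, 214.0], [303.2, 150.4], [335.4, 150.1]]
[[321.9, 214.6], [323.5, 147.7], [306.6, 214.3], [337.1, 214.9], [307.3, 150.4], [339.5, 151.1]]
```

View pics/w1c.png

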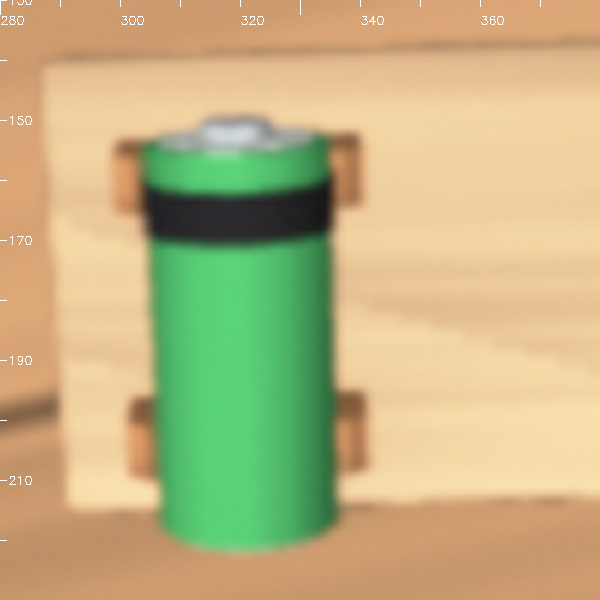

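Run:
```python
from fit import *
d=cam('wrist');hs=cv2.cvtColor(d['color'],cv2.COLOR_RGB2HSV)
g=green(d,(295,140,60,90))[:,0]
g=cv2.convexHull(np.concatenate([g+o for o in([.5,.5],[-.5,.5],[.5,-.5],[-.5,-.5])]).astype(np.float32))
p0=[.551,-.1370,np.radians(-12)]
m=minimize(lambda q:area_diff(g,lat(d,[p0[0]+q[0]*.01,p0[1]+q[1]*.01,p0[2]+q[2]*.2])),[0,0,0],method='Nelder-Mead',options=dict(initial_simplex=[[0,0,0],[.5,0,0],[0,.5,0],[0,0,.5]]))
q=m.x;p=[p0[0]+q[0]*.01,p0[1]+q[1]*.01,p0[2]+q[2]*.2];print(p,np.degrees(p[2]),m.fun,cv2.contourArea(g))
h=lat(d,p);im=cv2.resize(d['color'][135:235,280:360,::-1],None,fx=6,fy=6)
for k,c in((g,(255,0,0)),(h,(255,255,255))):cv2.polylines(im,[((k[:,0]-[280,135]+.5)*6).astype(int)],True,c,1)
cv2.imwrite('pics/w1o.png',im)
t=p[2];print('grasp',p[0]+.041*np.cos(t),p[1]+.041*np.sin(t), r.observe()['tcp_pos'])
```

```text
[np.float64(0.548355983581086), np.float64(-0.13730044613402992), np.float64(-0.1758144232306813)] -10.073424428644854 189.2574482478667 1928.5
grasp 0.5887239445809754 -0.1444717587552591 [ 0.58979807 -0.14880388  0.22236329]
```

View pics/w1o.png

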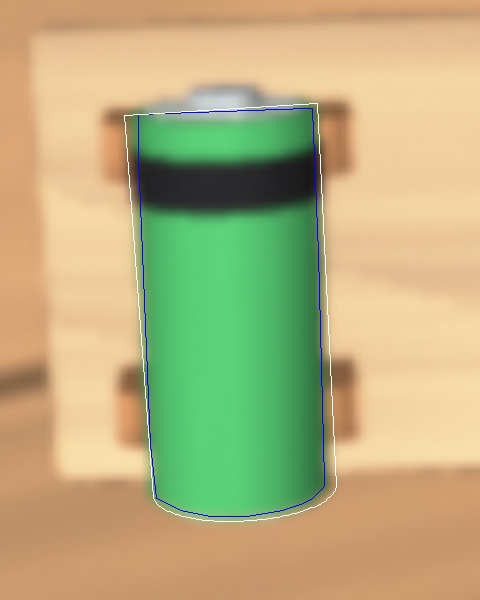

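```bash
python3 -m inch '[0,0,0.0056,-0.1,0.15,-0.5,1,0,0,0,0,0,-1,1,0,0,0,0,0,-1,1,0,0,0,0,0,-1,1,0,0,0,0,0,-1,1,0,0,0,0,0,-1,1,0,0,0,0,0,-0.5,1,0,0,0,0,0,0,1]'
python3 - <<'E'
from h import *
d=cam('wrist');crop(d,180,130,290,200,2,'w2.png')
d=cam('scene');crop(d,200,110,120,110,5,'s2.png')
d=cam('side');crop(d,340,200,100,100,5,'d2.png');s=r.observe();print(s['tcp_pos'],s['ee_rot'])
E
```

```text
time_s: 3.9
tcp_pos: [0.5867, -0.1451, 0.1008]
ee_rot: [[0.976, -0.216, -0.003], [-0.216, -0.976, 0.0], [-0.003, 0.0, -1.0]]
ft_force: [0.2, -0.4, 0.6]
width: 1.0
[ 0.58872743 -0.14494973  0.10356924] [[ 9.76537471e-01 -2.15342738e-01  1.43978050e-03]
 [-2.15342475e-01 -9.76538532e-01 -3.36696006e-04]
 [ 1.47850617e-03  1.87503695e-05 -9.99998907e-01]]
```

View pics/w2.png

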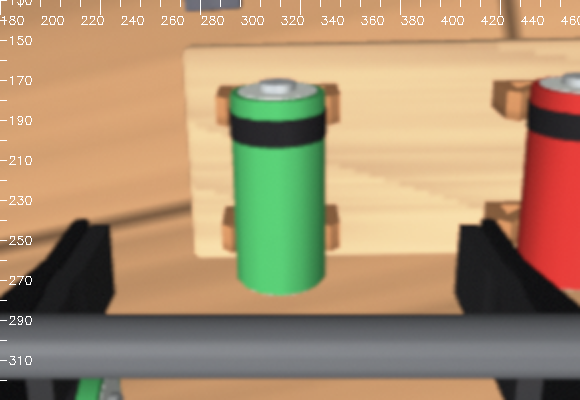

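View pics/s2.png

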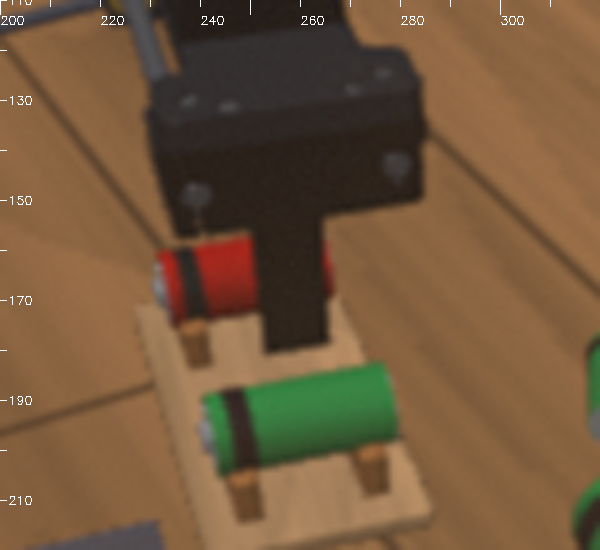

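View pics/d2.png

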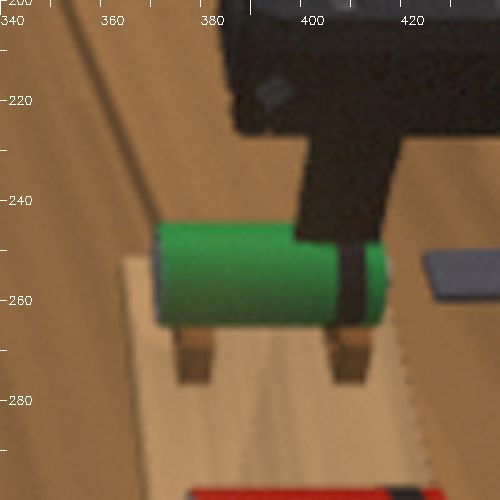

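Run:
```python
from fit import *
d=cam('wrist');print(r.observe()['tcp_pos'])
im=cv2.resize(d['color'][150:300,270:370,::-1],None,fx=4,fy=4)
for x,c in((.5465,(0,0,255)),(.5495,(255,255,255)),(.5525,(255,0,0))):
  h=lat(d,[x,-.1375,np.radians(-12)]);cv2.polylines(im,[((h[:,0]-[270,150]+.5)*4).astype(int)],True,c,1)
cv2.imwrite('pics/w2o.png',im)
```

```text
[ 0.58886526 -0.14488087  0.10372385]
```

View pics/w2o.png

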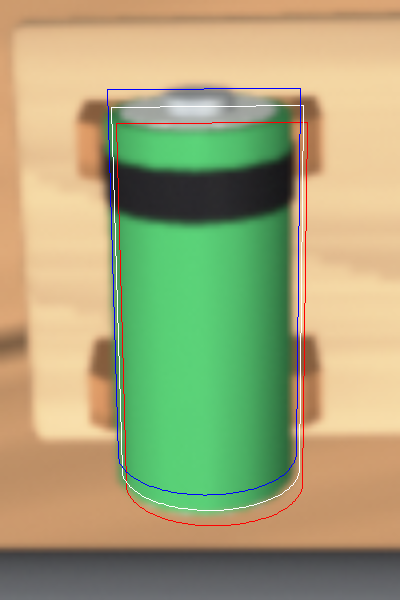

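```bash
python3 -m inch '[0,0,0.006,-0.03,0,-1,1,0,0,0,0,0,-1,1,0,0,0,0,0,-1,1,0,0,0,0,0,-1,1,0,0,0,0,0,-0.3,1,0,0,0,0,0,0,1,0,0,0,0,0,0,1]'
python3 - <<'E'
from h import *
print([r.observe()[k] for k in('tcp_pos','ft_force')])
d=cam('wrist');crop(d,180,130,290,200,2,'w3.png')
d=cam('side');crop(d,340,200,100,100,5,'d3.png')
E
```

```text
time_s: 4.8
tcp_pos: [0.5885, -0.1447, 0.0178]
ee_rot: [[0.98, -0.197, 0.002], [-0.197, -0.98, -0.0], [0.002, -0.0, -1.0]]
ft_force: [-0.1, 0.7, -0.4]
width: 1.002
[array([ 0.58848393, -0.14473376,  0.01779774]), array([-0.07847835,  0.74411331, -0.36392953])]
```

View pics/w3.png

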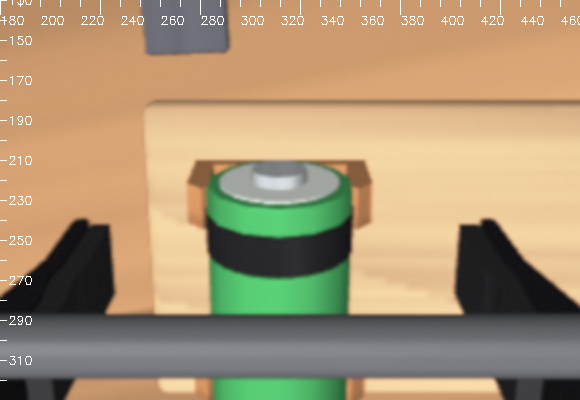

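View pics/d3.png

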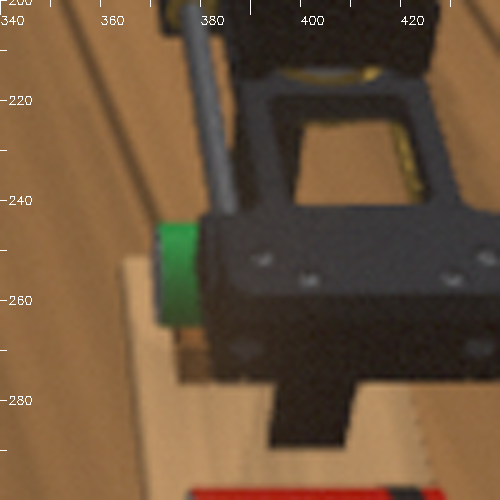

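The cell is centred between the fingers (at 319 px, with the fingers at 237 and 408). Next I close.

```bash
python3 -m inch '[0,0,0,0,0,0,0,0,0,0,0,0,0,0,0,0,0,0,0,0,0,0,0,0,0,0,0,0,0,0,0,0,0,0,0,0,0,0,0,0,0,0]' 50
python3 -m inch '[0,0,0,0,0,0,0,0,0,0,0,0,0.5,0,0,0,0,0,0,1,0,0,0,0,0,0,1,0,0,0,0,0,0,1,0,0,0,0,0,0,1,0,0,0,0,0,0,0,0]'
```

```text
time_s: 5.5
tcp_pos: [0.5876, -0.1446, 0.0165]
ee_rot: [[0.98, -0.197, -0.0], [-0.197, -0.98, 0.0], [-0.0, -0.0, -1.0]]
ft_force: [-0.7, -0.6, 0.6]
width: 0.543
time_s: 6.2
tcp_pos: [0.5894, -0.1449, 0.11]
ee_rot: [[0.98, -0.197, 0.005], [-0.197, -0.98, -0.001], [0.005, 0.0, -1.0]]
ft_force: [0.1, -1.3, -1.8]
width: 0.352
```

Run:
```python
from h import *
s=r.observe();print([s[k] for k in('tcp_pos','ft_force','width')])
d=cam('wrist');crop(d,180,130,290,200,2,'w4.png')
d=cam('side');crop(d,310,150,160,120,5,'d4.png')
d=cam('scene');crop(d,190,80,130,130,5,'s4.png')
```

```text
[array([ 0.58944793, -0.14488479,  0.10999411]), array([ 0.10188724, -1.3270229 , -1.7957741 ]), 0.35191159964735985]
```

View pics/w4.png

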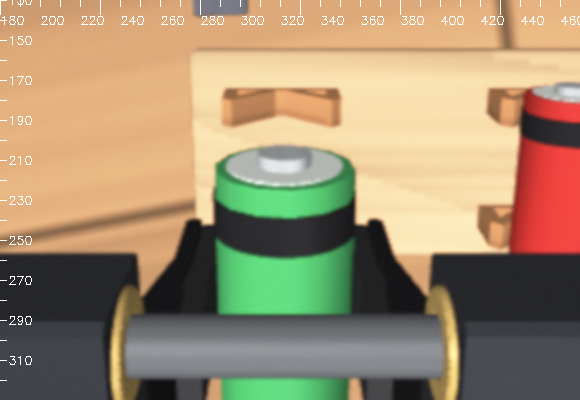

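View pics/d4.png

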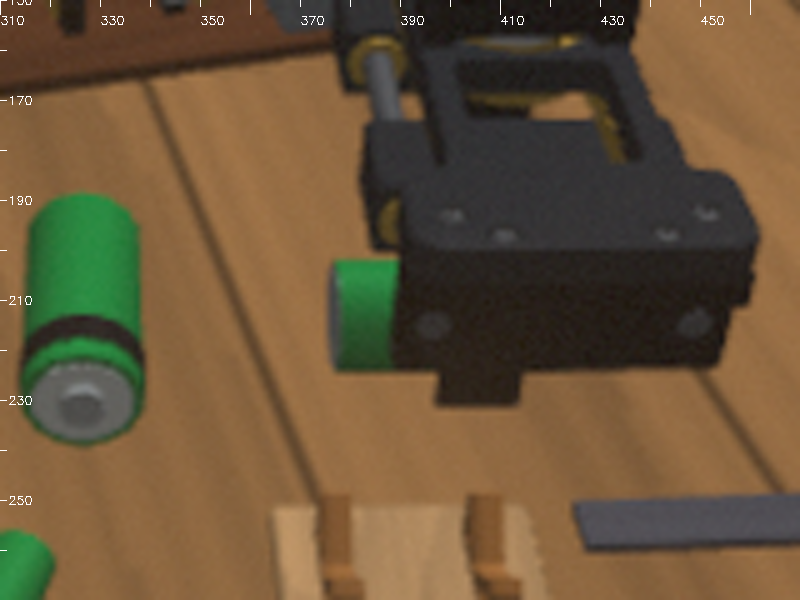

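View pics/s4.png

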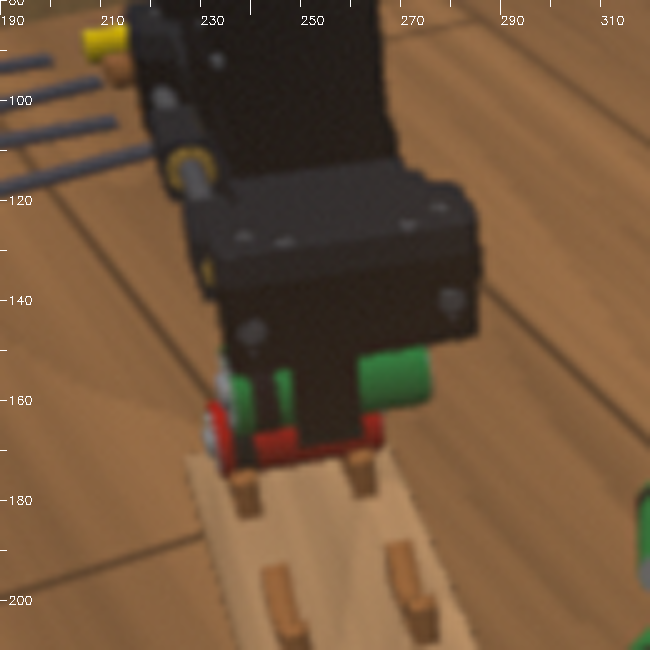

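```bash
cat > held.py <<'E'
from fit import *
def lat3(d,o,u,L=.067,rad=.016):
    C,_=ray(d,(0,0));u=u/np.linalg.norm(u);n=np.cross([0,0,1],u);n/=np.linalg.norm(n);w=np.cross(u,n);P=[]
    for a in np.linspace(0,2*np.pi,180):
        nn=n*np.cos(a)+w*np.sin(a)
        for s in (0,L):
            q=o+u*s+nn*rad
            if nn@(C-q)>0:P.append(q)
    return cv2.convexHull(proj(d,P).astype(np.float32))
E
python3 - <<'E'
from held import *
a=cam('scene');b=cam('side');w=cam('wrist');s=r.observe();T=np.array(s['tcp_pos']);R=np.array(s['ee_rot']);print(T,R.round(3).tolist())
print(tri(a,(275.8,155),b,(376.5,213)))
# nub-end rim ellipse in wrist: centre of grey cap face
print('tool x axis = cell dir')
u=R[:,0]
for dz in(0,-.005,-.01):
  for al in(-.039,):
    o=T+R@np.array([al,0,-.0187])+np.array([0,0,dz])
    print(dz,'nub tip',proj(w,o+.07*u).round(1),'rim L,R,top,bot',proj(w,[o+.067*u+.016*R[:,1],o+.067*u-.016*R[:,1],o+.067*u+[0,0,.016],o+.067*u-[0,0,.016]]).round(1).tolist(),'scene flat',proj(a,o).round(1),'side flat',proj(b,[o,o+[0,0,.016],o-[0,0,.016]]).round(1).tolist())
E
```

```text
[ 0.58685717 -0.14446652  0.10532446] [[0.98, -0.197, -0.002], [-0.197, -0.98, 0.001], [-0.002, -0.0, -1.0]]
(array([ 0.55305071, -0.13262442,  0.11510048]), np.float64(0.003977192954376019))
tool x axis = cell dir
0 nub tip [[319.7 210.4]] rim L,R,top,bot [[356.7, 216.9], [282.8, 217.0], [319.5, 230.7], [319.9, 205.7]] scene flat [[275.6 148.9]] side flat [[373.4, 210.2], [374.2, 201.3], [372.6, 218.8]]
-0.005 nub tip [[319.8 206.8]] rim L,R,top,bot [[355.6, 213.2], [284.0, 213.3], [319.6, 226.1], [320.0, 202.6]] scene flat [[275.8 151.4]] side flat [[373.2, 212.9], [373.9, 204.1], [372.4, 221.5]]
-0.01 nub tip [[319.8 203.5]] rim L,R,top,bot [[354.6, 209.7], [285.1, 209.7], [319.7, 221.8], [320.0, 199.7]] scene flat [[275.9 153.8]] side flat [[372.9, 215.6], [373.7, 206.9], [372.2, 224.1]]
```

Run:
```python
from h import *
s=r.observe();print(s['tcp_pos'])
d=cam('wrist');crop(d,270,190,110,110,5,'w5.png')
d=cam('side');crop(d,360,190,40,45,12,'d5.png')
d=cam('scene');crop(d,225,140,60,50,10,'s5.png')
i=[cv2.imread('pics/'+f) for f in('d5.png','s5.png')]
print([x.shape for x in i]); h=540; c=np.zeros((540,1080,3),np.uint8); c[:540,:480]=i[0]; c[:500,480:1080]=i[1]; cv2.imwrite('pics/ds5.png',cv2.resize(c,(800,400)))
```

```text
[ 0.58685717 -0.14446652  0.10532446]
[(540, 480, 3), (500, 600, 3)]
```

View pics/w5.png

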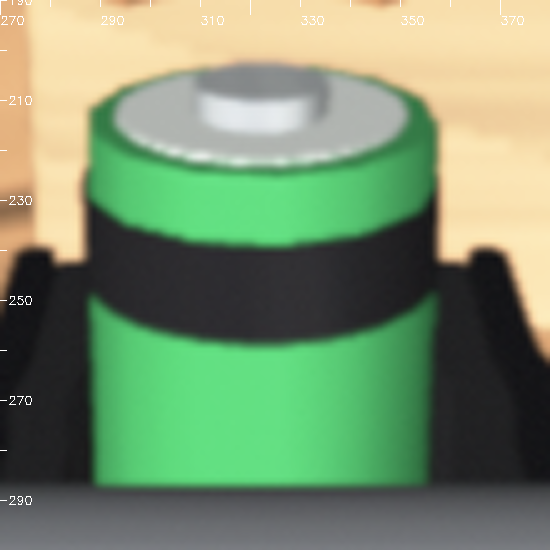

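View pics/d5.png

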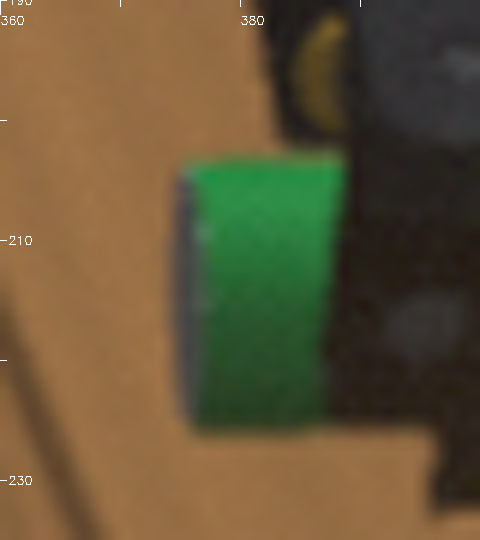

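View pics/s5.png

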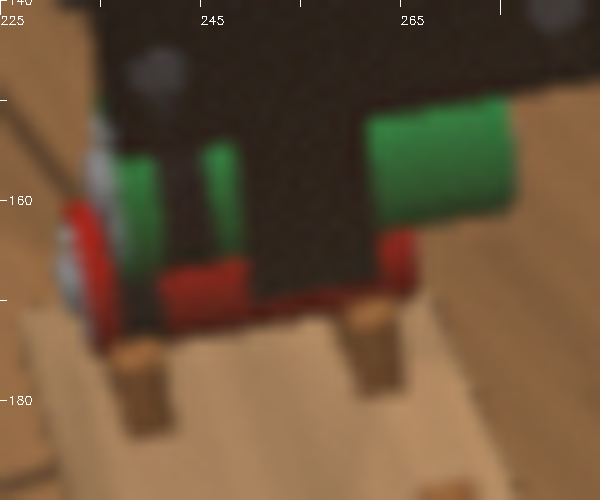

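```bash
python3 -m inch '[0,0,0.004,-0.23,0.95,0.26,0,0,0,0.004,-0.23,0.95,0.26,0,0,0,0.004,-0.23,0.95,0.26,0,0,0,0.004,-0.23,0.95,0.26,0,0,0,0.004,-0.23,0.95,0.26,0,0,0,0.004,-0.23,0.95,0.26,0,0,0,0.004,-0.23,0.95,0.26,0,0,0,0.004,-0.23,0.95,0.26,0,0,0,0.004,-0.23,0.95,0.26,0,0,0,0.004,-0.23,0.95,0.26,0]'
python3 -m inch '[0,0,0.004,-0.23,0.95,0.26,0,0,0,0.004,-0.23,0.95,0.26,0,0,0,0.004,-0.23,0.95,0.26,0,0,0,0.004,-0.23,0.95,0.26,0,0,0,0.004,-0.23,0.95,0.26,0,0,0,0.004,-0.23,0.95,0.26,0,0,0,0.004,-0.23,0.95,0.26,0,0,0,0.004,-0.23,0.95,0.26,0,0,0,0.004,-0.23,0.95,0.26,0,0,0,0,0,0,0,0]'
python3 - <<'E'
from h import *
cam('side');cam('side');cam('side')
s=r.observe();print(s['tcp_pos'],s['ee_rot'],s['time_s'],s['width'])
d=cam('wrist');cv2.imwrite('pics/w6.png',d['color'][:,:,::-1])
E
```

```text
time_s: 7.65
tcp_pos: [0.5412, 0.047, 0.159]
ee_rot: [[0.997, -0.071, 0.0], [-0.071, -0.997, -0.0], [0.0, 0.0, -1.0]]
ft_force: [1.2, 0.7, -1.6]
width: 0.353
time_s: 8.65
tcp_pos: [0.4992, 0.2206, 0.2064]
ee_rot: [[0.999, 0.046, 0.001], [0.046, -0.999, 0.002], [0.001, -0.002, -1.0]]
ft_force: [0.2, 1.3, -1.6]
width: 0.349
[0.50028791 0.21616496 0.20516599] [[ 9.99178628e-01  4.05214929e-02 -2.79242915e-04]
 [ 4.05213695e-02 -9.99178578e-01 -4.34256778e-04]
 [-2.96610272e-04  4.22584786e-04 -9.99999867e-01]] 8.8 0.35521605146163926
```

View pics/w6.png

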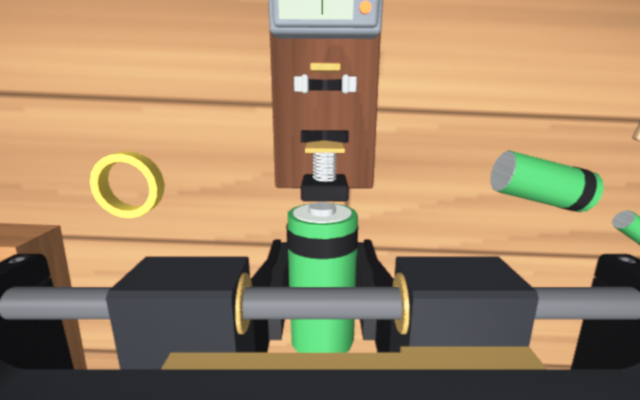

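The bay is fully in view: spring plate at (325,150), clip jaws at (301,83) and (349,83), contact at (325,66).

Run:
```python
from h import *
d=cam('wrist');crop(d,265,25,120,180,4,'w6c.png');crop(d,285,50,80,50,9,'w6d.png');crop(d,285,120,80,80,7,'w6e.png')
```

View pics/w6d.png

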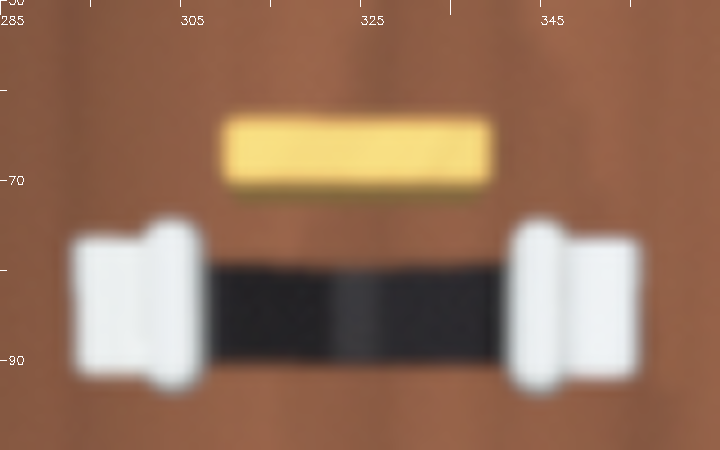

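View pics/w6e.png

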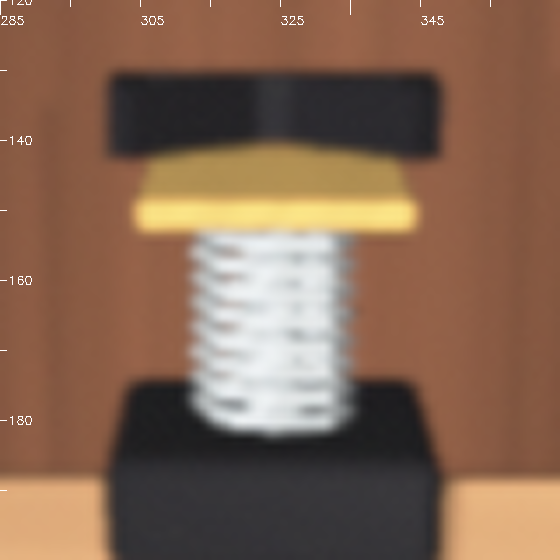

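View pics/w6c.png

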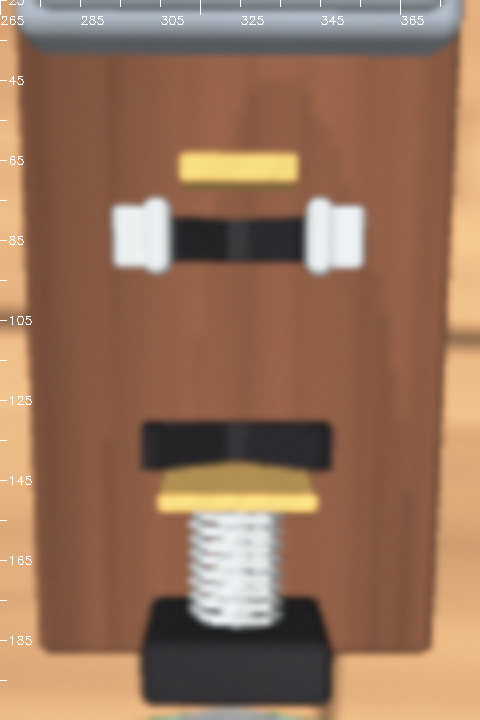

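Run:
```python
from h import *
d=cam('wrist');s=r.observe();print(s['tcp_pos'],np.array(s['ee_rot'])[:,0])
c=onz(d,(324.7,70.5),.040);cl=onz(d,(309.7,70.5),.040);cr=onz(d,(339.8,70.5),.040)
j=onz(d,(324.55,84),.047);jl=onz(d,(307.8,84),.047);jr=onz(d,(341.3,84),.047)
p=onz(d,(324.5,148.3),.068);pl=onz(d,(304.3,148.3),.068);pr=onz(d,(344.7,148.3),.068)
print(c,j,p,np.linalg.norm(cl-cr),np.linalg.norm(jl-jr),np.linalg.norm(pl-pr),np.linalg.norm((c-p)[:2]))
print('yaw',np.degrees(np.arctan2(*(c-p)[1::-1])))
M=np.array([70,58.5,6])/1000;Q=np.array([c,j,p])[:,:2]
def f(v):
    u=np.array([np.cos(v[2]),np.sin(v[2])]);return (v[:2]+M[:,None]*u-Q).ravel()
from scipy.optimize import least_squares
v=least_squares(f,[.53,.216,0]).x;print('bay',v,np.degrees(v[2]),(f(v)*1000).round(2))
# held cell in the same view
T=np.array(s['tcp_pos']);R=np.array(s['ee_rot'])
for y in(0,-.001,-.002):
  for dz in(-.004,-.007,-.01):
    o=T+R@np.array([-.039,y,-.0187])+[0,0,dz];u=R[:,0]
    print(y,dz,proj(d,[o+.07*u,o+.067*u+R[:,1]*.016,o+.067*u-R[:,1]*.016,o+.067*u+[0,0,.016],o+[0,0,.016]]).round(1).tolist())
crop(d,275,190,95,170,4,'w6f.png')
```

```text
[0.50044964 0.21547526 0.20506617] [ 9.99230117e-01  3.92297252e-02 -4.49038620e-04]
[0.59927753 0.216089   0.04      ] [0.58788387 0.21581222 0.047     ] [0.53541575 0.21388288 0.068     ] 0.026319633961316324 0.028969440646627907 0.03437735063892723 0.06389987936346885
yaw 1.9785086779651926
bay [0.52938685 0.21368278 0.03521747] 2.0178122542359067 [ 0.07  0.06 -0.03 -0.07 -0.03  0.01]
0 -0.004 [[320.5, 207.2], [356.6, 213.6], [284.5, 213.7], [320.5, 226.6], [320.7, 364.3]]
0 -0.007 [[320.6, 205.2], [356.0, 211.5], [285.2, 211.5], [320.5, 223.9], [320.7, 359.6]]
0 -0.01 [[320.6, 203.2], [355.4, 209.4], [285.8, 209.4], [320.5, 221.4], [320.7, 355.0]]
-0.001 -0.004 [[318.3, 207.2], [354.4, 213.6], [282.2, 213.7], [318.0, 226.6], [318.5, 364.3]]
-0.001 -0.007 [[318.3, 205.2], [353.8, 211.5], [283.0, 211.5], [318.0, 223.9], [318.6, 359.6]]
-0.001 -0.01 [[318.4, 203.2], [353.2, 209.4], [283.6, 209.4], [318.1, 221.4], [318.6, 355.0]]
-0.002 -0.004 [[316.0, 207.2], [352.1, 213.6], [280.0, 213.7], [315.5, 226.6], [316.3, 364.3]]
-0.002 -0.007 [[316.1, 205.2], [351.6, 211.5], [280.7, 211.5], [315.6, 223.9], [316.4, 359.6]]
-0.002 -0.01 [[316.2, 203.2], [351.0, 209.4], [281.5, 209.4], [315.7, 221.4], [316.5, 355.0]]
```

View pics/w6f.png

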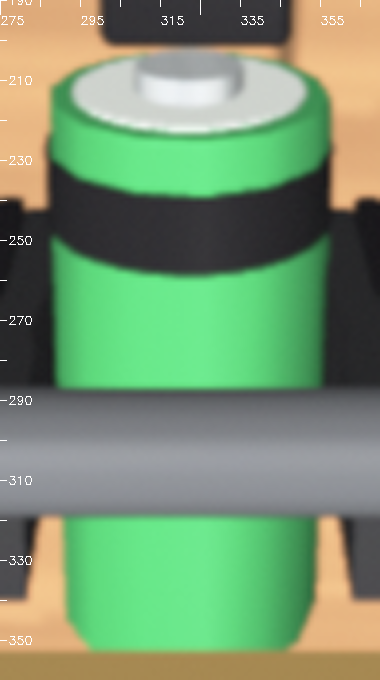

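```bash
python3 -m inch '[0,0,-0.001,1,0.05,0,0,0,0,0,1,0,0,0,0,0,0,1,0,-0.5,0,0,0,0,1,0,-1,0,0,0,0,0,0,-1,0,0,0,0,0,0,-1,0,0,0,0,0,0,-1,0,0,0,0,0,0,-1,0,0,0,0,0,0,-0.75,0,0,0,0,0,0,0,0]'
python3 - <<'E'
from h import *
cam('side');cam('side');cam('side')
s=r.observe();print(s['tcp_pos'],s['ee_rot'][:,0],s['time_s'],s['width'])
d=cam('wrist');crop(d,180,130,290,200,2,'w7.png')
d=cam('side');crop(d,280,80,120,90,6,'d7.png')
d=cam('scene');crop(d,300,220,170,150,4,'s7.png')
E
```

```text
time_s: 9.95
tcp_pos: [0.5791, 0.2162, 0.078]
ee_rot: [[0.999, 0.037, -0.004], [0.037, -0.999, -0.001], [-0.004, 0.001, -1.0]]
ft_force: [-0.3, -0.4, -0.8]
width: 0.355
[0.58086423 0.21753252 0.08131311] [0.99930283 0.03731448 0.00122007] 10.1 0.35657854232662667
```

View pics/w7.png

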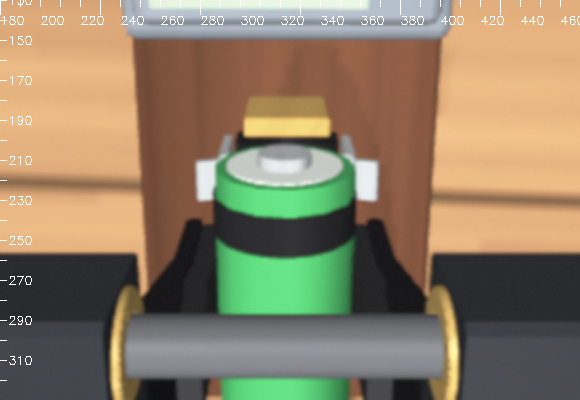

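View pics/d7.png

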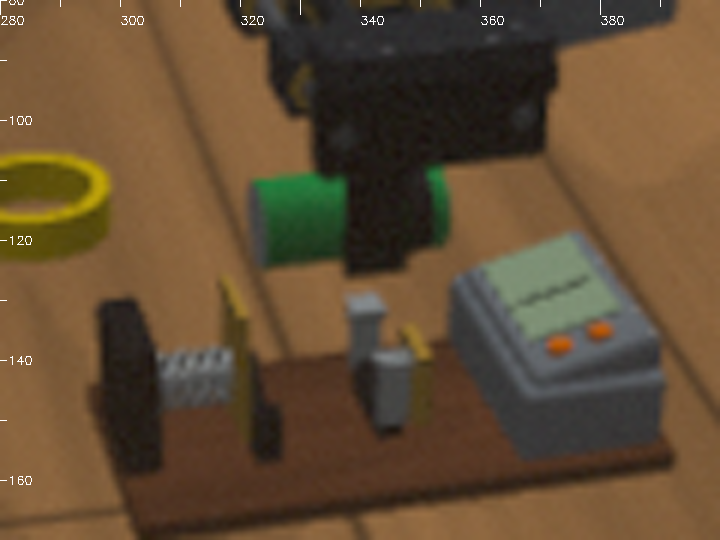

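View pics/s7.png

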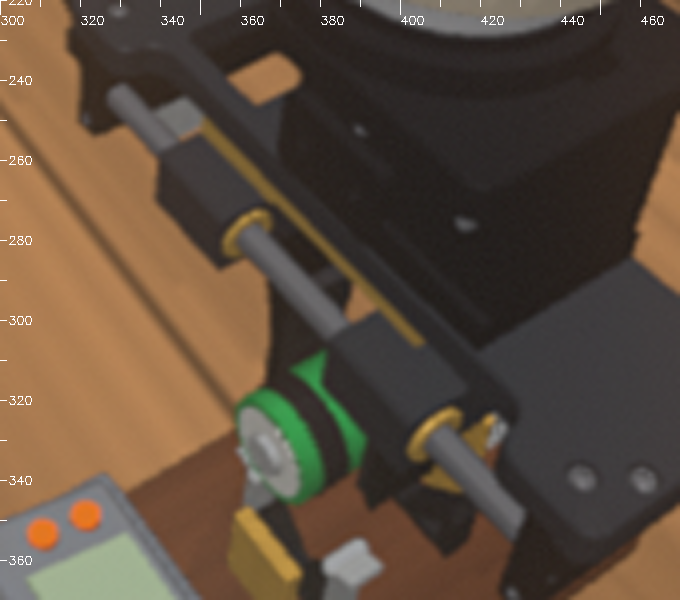

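```bash
python3 -m inch '[0,0,0,0,-0.05,-0.7,0,0,0,0,0,0,-0.6,0,0,0,0,0,0,-0.3,0,0,0,0,0,0,0,0,0,0,0,0,0,0,0]'
python3 - <<'E'
from h import *
s=r.observe();print(s['tcp_pos'],s['ee_rot'][:,0],s['time_s'],s['width'],s['ft_force'])
d=cam('wrist');crop(d,180,130,290,200,2,'w8.png');
d=cam('side');crop(d,280,80,120,90,6,'d8.png')
s=r.observe();print(s['tcp_pos'],s['ft_force'])
E
```

```text
time_s: 10.75
tcp_pos: [0.5799, 0.2163, 0.0477]
ee_rot: [[0.999, 0.038, -0.001], [0.038, -0.999, -0.0], [-0.001, 0.0, -1.0]]
ft_force: [-0.6, -0.0, -1.2]
width: 0.356
[0.57994984 0.21632593 0.04767547] [ 9.99291053e-01  3.76401922e-02 -7.79391988e-04] 10.75 0.3559293292613041 [-0.60705882 -0.04129753 -1.19866727]
[0.58006242 0.21644368 0.04786699] [-0.69687662 -0.04382391 -1.14428045]
```

View pics/w8.png

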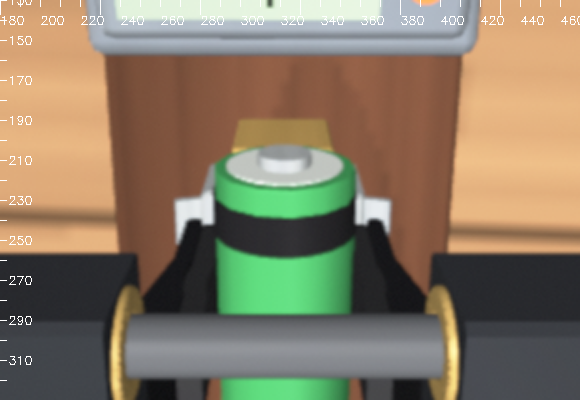

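View pics/d8.png

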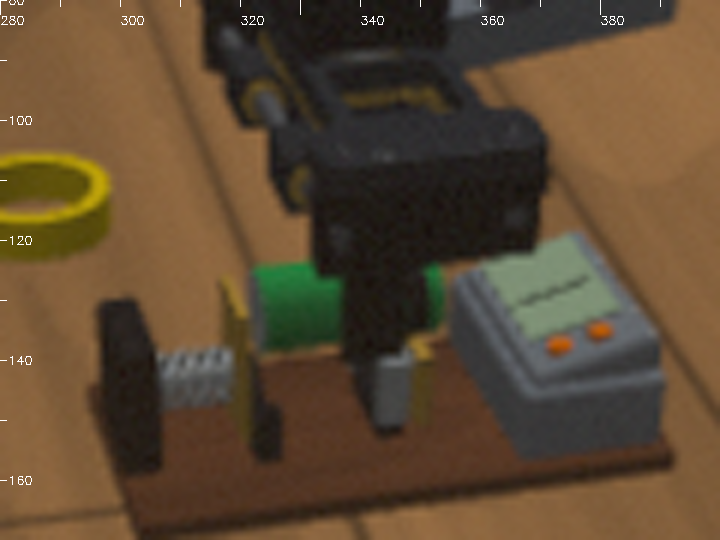

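```bash
python3 -m inch '[0,0,0,-0.25,0.01,0,0,0,0,0,-0.2,0,0,0,0,0,0,-0.2,0,0,0,0,0,0,-0.2,0,0,0,0,0,0,0,0,0,0,0,0,0,0,0,0,0]'
python3 - <<'E'
from h import *
d=cam('wrist');crop(d,180,130,290,200,2,'w9.png');
d=cam('side');crop(d,280,80,120,90,6,'d9.png')
s=r.observe();print(s['tcp_pos'],s['ft_force'])
E
```

```text
time_s: 11.45
tcp_pos: [0.5637, 0.2164, 0.0485]
ee_rot: [[0.999, 0.037, 0.001], [0.037, -0.999, 0.0], [0.001, -0.0, -1.0]]
ft_force: [4.5, -0.4, -4.0]
width: 0.356
[0.56369738 0.21641226 0.04847019] [ 4.20148213  0.24144034 -3.25626148]
```

View pics/w9.png

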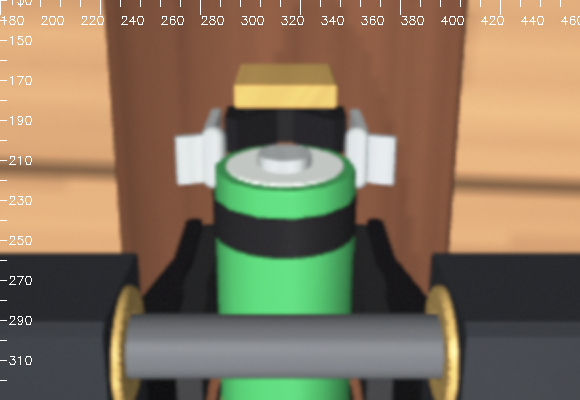

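View pics/d9.png

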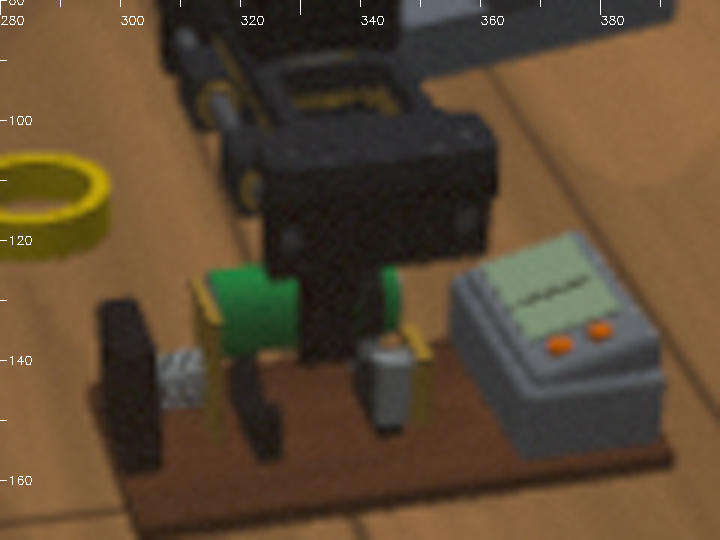

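The plate is pushed back (about 5 N), and the cell is centred on the clip. Next I press down.

```bash
python3 -m inch '[0,0,0,0,0,-0.3,0,0,0,0,0,0,-0.3,0,0,0,0,0,0,-0.2,0,0,0,0,0,0,0,0,0,0,0,0,0,0,0]'
python3 - <<'E'
from h import *
d=cam('wrist');crop(d,180,130,290,200,2,'w10.png');
d=cam('side');crop(d,280,80,120,90,6,'d10.png')
s=r.observe();print(s['tcp_pos'],s['ft_force'],s['ee_rot'][2])
E
```

```text
time_s: 12.05
tcp_pos: [0.5639, 0.2168, 0.032]
ee_rot: [[0.999, 0.037, 0.001], [0.037, -0.999, 0.001], [0.001, -0.001, -1.0]]
ft_force: [7.4, 1.1, -3.3]
width: 0.356
[0.5639129  0.21675717 0.03200458] [ 7.10515359  0.32460944 -2.22759802] [ 1.05588830e-03 -6.37418099e-04 -9.99999239e-01]
```

View pics/w10.png

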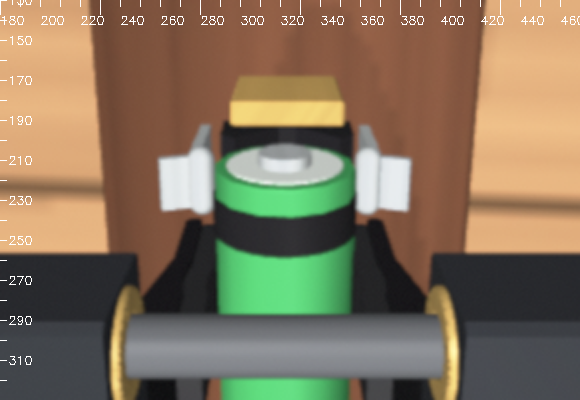

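View pics/d10.png

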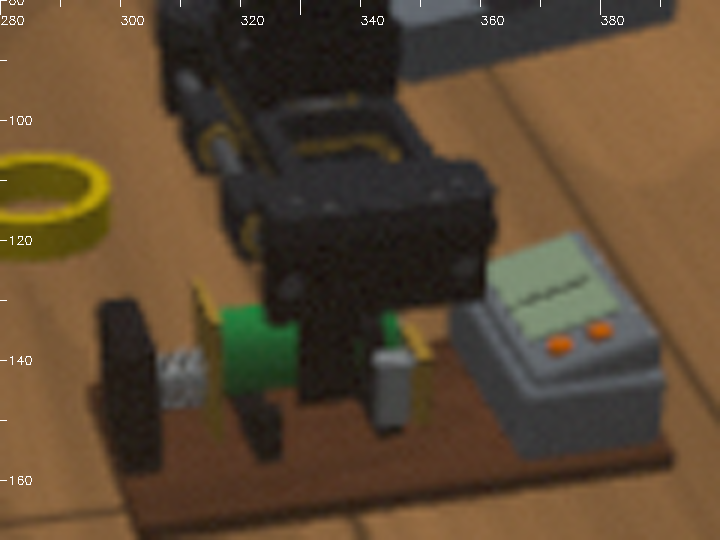

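```bash
python3 -m inch '[0,0,0,0,0,-0.15,0,0,0,0,0,0,-0.1,0,0,0,0,0,0,0,0]'
python3 -m inch '[0,0,0,0,0,-0.1,0,0,0,0,0,0,-0.1,0,0,0,0,0,0,0,0]'
```

```text
time_s: 12.45
tcp_pos: [0.5638, 0.2168, 0.0271]
ee_rot: [[0.999, 0.037, 0.001], [0.037, -0.999, 0.001], [0.001, -0.0, -1.0]]
ft_force: [7.2, -0.5, -1.6]
width: 0.35
time_s: 12.75
tcp_pos: [0.5636, 0.2164, 0.0232]
ee_rot: [[0.999, 0.037, 0.0], [0.037, -0.999, -0.0], [0.0, 0.0, -1.0]]
ft_force: [5.8, -1.4, 2.7]
width: 0.354
```

```bash
python3 -m inch '[0,0,0,0,0,-0.05,0,0,0,0,0,0,-0.05,0,0,0,0,0,0,0,0]'
python3 - <<'E'
from h import *
d=cam('wrist');crop(d,180,130,290,200,2,'w11.png');
d=cam('side');crop(d,280,80,120,90,6,'d11.png')
s=r.observe();print(s['tcp_pos'],s['ft_force'],s['ee_rot'][2])
E
```

```text
time_s: 13.05
tcp_pos: [0.5637, 0.2163, 0.0229]
ee_rot: [[0.999, 0.037, 0.001], [0.037, -0.999, -0.001], [0.001, 0.001, -1.0]]
ft_force: [-1.5, -6.9, 18.0]
width: 0.357
[0.56372021 0.2163192  0.02284562] [-0.10655545 -6.06658258 19.18619526] [ 9.81940347e-04  7.71147531e-04 -9.99999221e-01]
```

View pics/w11.png

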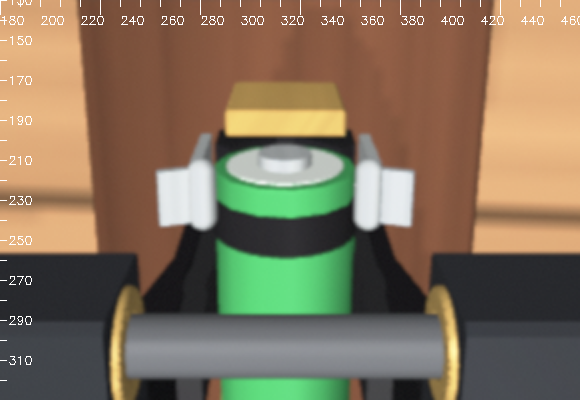

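View pics/d11.png

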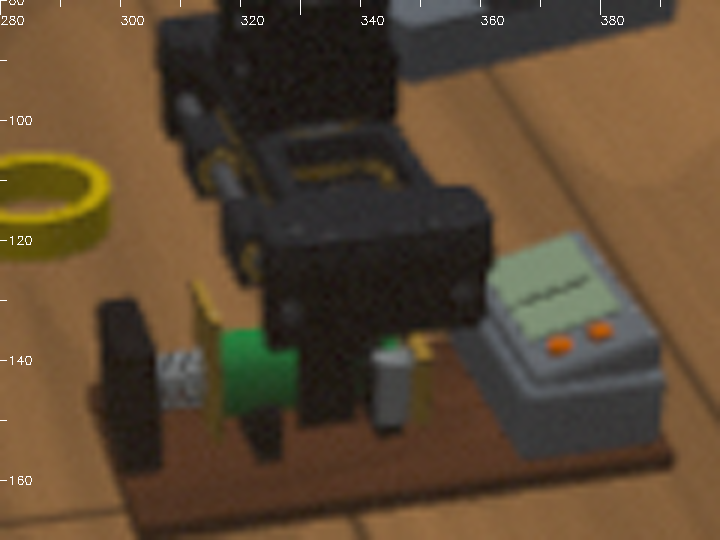

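Run:
```python
from h import *
w=cam('wrist');b=cam('side');s=r.observe();T=np.array(s['tcp_pos']);R=np.array(s['ee_rot']);print(T)
t=np.radians(2.02);u=np.array([np.cos(t),np.sin(t),0]);n=np.array([-u[1],u[0],0]);B=np.array([.5294,.2137,.036])
P=lambda x,y,z:B+u*x/1e3+n*y/1e3+np.array([0,0,z/1e3])
print('wrist contact top edge',proj(w,[P(70,13,4),P(70,-13,4)]).round(1).tolist(),'jawtops',proj(w,[P(52,15,11),P(52,-15,11),P(65,15,11),P(65,-15,11)]).round(1).tolist())
for f in(-5,-6,-3):
  for z in(0,2,4,6):
    print(f,z,'rim L R top',proj(w,[P(f+67,16,z),P(f+67,-16,z),P(f+67,0,z+16),P(f+67,0,z-16)]).round(1).tolist(),'side flat top/bot',proj(b,[P(f,0,z+16),P(f,0,z-16)]).round(1).tolist())
print('side plate top corners',proj(b,[P(6,17,32),P(6,-17,32)]).round(1),'jaw near top',proj(b,[P(52,-15,11),P(65,-15,11)]).round(1))
crop(w,255,170,135,100,5,'w12.png');crop(b,305,120,60,45,12,'d12.png')
```

```text
[0.56373382 0.21634192 0.02287937]
wrist contact top edge [[293.7, 198.7], [354.0, 198.7]] jawtops [[288.7, 243.8], [359.0, 243.8], [287.9, 214.9], [360.0, 215.0]]
-5 0 rim L R top [[288.1, 213.3], [359.4, 213.3], [324.0, 226.0], [323.6, 202.9]] side flat top/bot [[313.7, 135.4], [314.0, 148.0]]
-5 2 rim L R top [[287.7, 214.7], [359.9, 214.8], [324.1, 227.8], [323.6, 204.1]] side flat top/bot [[313.6, 134.6], [314.0, 147.3]]
-5 4 rim L R top [[287.3, 216.2], [360.4, 216.3], [324.1, 229.6], [323.6, 205.3]] side flat top/bot [[313.6, 133.8], [314.0, 146.5]]
-5 6 rim L R top [[286.8, 217.7], [360.9, 217.8], [324.1, 231.5], [323.6, 206.6]] side flat top/bot [[313.6, 132.9], [314.0, 145.7]]
-6 0 rim L R top [[288.2, 215.4], [359.4, 215.4], [324.0, 228.3], [323.6, 204.8]] side flat top/bot [[313.2, 135.4], [313.6, 148.1]]
-6 2 rim L R top [[287.8, 216.9], [359.8, 216.9], [324.1, 230.1], [323.6, 206.0]] side flat top/bot [[313.2, 134.6], [313.6, 147.3]]
-6 4 rim L R top [[287.3, 218.4], [360.3, 218.4], [324.1, 232.0], [323.6, 207.3]] side flat top/bot [[313.2, 133.8], [313.5, 146.5]]
-6 6 rim L R top [[286.9, 219.9], [360.8, 220.0], [324.1, 233.9], [323.6, 208.6]] side flat top/bot [[313.1, 133.0], [313.5, 145.8]]
-3 0 rim L R top [[288.0, 209.0], [359.6, 209.1], [324.0, 221.4], [323.6, 199.0]] side flat top/bot [[314.6, 135.3], [314.9, 147.9]]
-3 2 rim L R top [[287.6, 210.4], [360.1, 210.5], [324.1, 223.1], [323.6, 200.1]] side flat top/bot [[314.5, 134.5], [314.9, 147.1]]
-3 4 rim L R top [[287.1, 211.9], [360.5, 211.9], [324.1, 224.9], [323.6, 201.3]] side flat top/bot [[314.5, 133.6], [314.9, 146.4]]
-3 6 rim L R top [[286.7, 213.4], [361.0, 213.4], [324.2, 226.7], [323.7, 202.5]] side flat top/bot [[314.5, 132.8], [314.8, 145.6]]
side plate top corners [[316.8 124.6]
 [320.2 132. ]] jaw near top [[340.7 137.5]
 [346.4 136.8]]
```

View pics/w12.png

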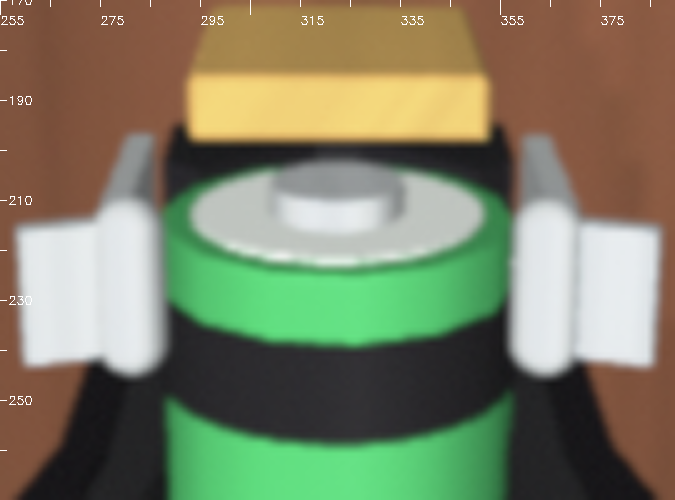

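View pics/d12.png

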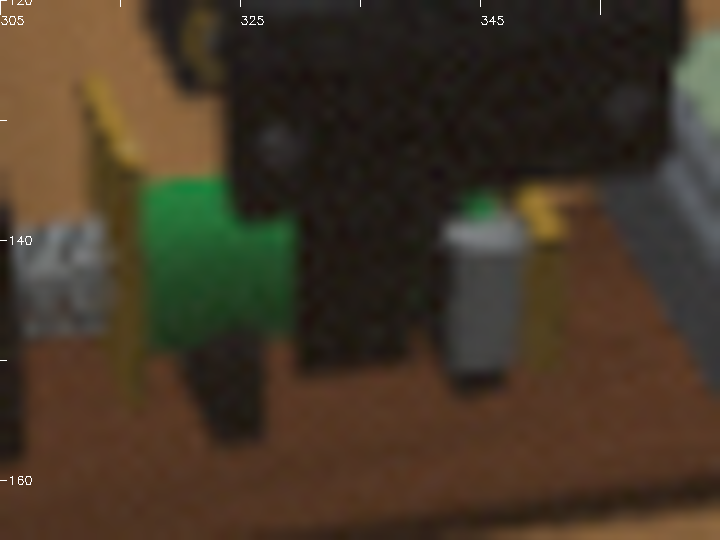

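The cell is down in the saddles: the rim fits a height offset of about 0, and the press is bottomed at 19 N. Now I ease off and move it forward to the fixed contact.

```bash
python3 -m inch '[0,0,0,0,0,0.05,0,0,0,0,0.1,0,0,0,0,0,0,0.1,0.01,0,0,0,0,0,0,0,0,0]'
python3 - <<'E'
from h import *
w=cam('wrist');crop(w,255,170,135,100,5,'w13.png');s=r.observe();print(s['tcp_pos'],s['ft_force'])
E
```

```text
time_s: 13.65
tcp_pos: [0.5645, 0.2163, 0.0228]
ee_rot: [[0.999, 0.038, -0.005], [0.038, -0.999, -0.003], [-0.005, 0.002, -1.0]]
ft_force: [-11.3, -7.0, 21.3]
width: 0.353
[0.56444466 0.21627497 0.02277389] [-11.43246292  -6.04354995  21.2790195 ]
```

View pics/w13.png

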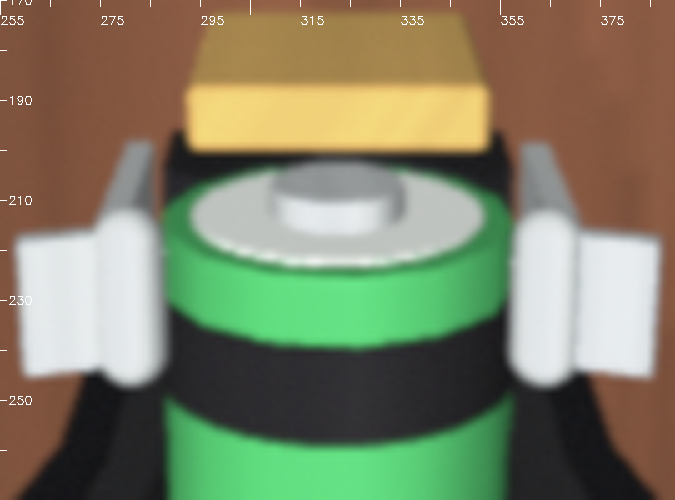

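```bash
python3 -m inch '[0,0,0,0,0,0.05,0,0,0,0,0,0,0.05,0,0,0,0,0,0,0,0]'
```

```text
time_s: 14.0
tcp_pos: [0.5668, 0.2166, 0.0236]
ee_rot: [[0.999, 0.038, -0.001], [0.038, -0.999, -0.0], [-0.001, 0.0, -1.0]]
ft_force: [4.4, -0.8, -3.1]
width: 0.355
```

```bash
python3 -m inch '[0,0,0,0.06,0,0,0,0,0,0,0.06,0,0,0,0,0,0,0,0,0,0]'
python3 - <<'E'
from h import *
w=cam('wrist');crop(w,255,170,135,100,5,'w14.png');s=r.observe();print(s['tcp_pos'],s['ft_force'])
E
```

```text
time_s: 14.3
tcp_pos: [0.5684, 0.2167, 0.0237]
ee_rot: [[0.999, 0.038, -0.003], [0.038, -0.999, -0.001], [-0.003, 0.001, -1.0]]
ft_force: [-2.7, -1.9, -0.6]
width: 0.359
[0.5683527  0.21662419 0.02368952] [-4.66999498 -2.19819748 -0.59954105]
```

View pics/w14.png

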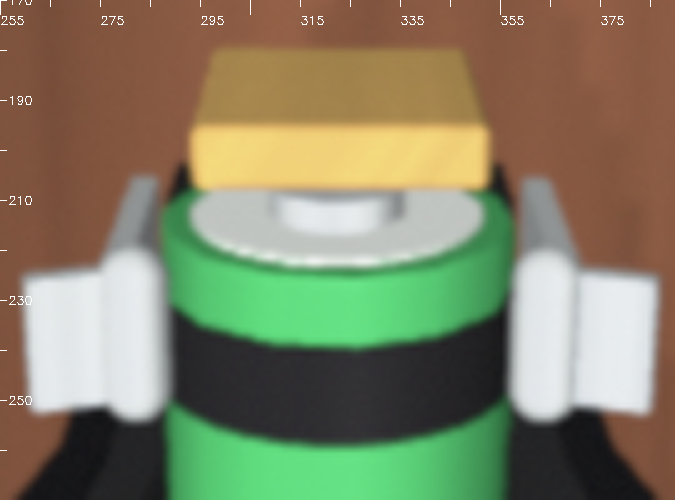

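The contact now covers the nub's top, and the force has reversed, so the nub is against the contact. Release and retreat.

```bash
python3 -m inch '[0,0,0,0,0,0,0.9,0,0,0,0,0,0,0.9,0,0,0,0,0,0,0.9,0,0,0,0,0,0,0.9,0,0,0,0,0,0,0.9,0,0,0,0,0,0,0.9,0,0,0,0,0,0,0.9]'
python3 -m inch '[0,0,0,0,0,0.3,0.9,0,0,0,0,0,1,0.9,0,0,0,0,0,1,0.9,0,0,0,0,0,1,0.9,0,0,0,0,0,1,0.9,0,0,0,-0.5,0,1,0.9,0,0,0,-0.8,0,1,0.9,0,0,0,-1,0,1,0.9,0,0,0,-1,0,0,0.9,0,0,0,0,0,0,0.9]'
python3 - <<'E'
from h import *
cam('side');cam('side');cam('side')
w=cam('wrist');cv2.imwrite('pics/w15.png',w['color'][:,:,::-1])
b=cam('side');crop(b,285,100,120,75,6,'d15.png');s=r.observe();print(s['tcp_pos'],s['ft_force'],s['width'])
E
```

```text
time_s: 15.05
tcp_pos: [0.5697, 0.2168, 0.0244]
ee_rot: [[0.999, 0.037, 0.0], [0.037, -0.999, 0.0], [0.0, -0.0, -1.0]]
ft_force: [-0.7, -0.4, -0.3]
width: 0.865
time_s: 16.05
tcp_pos: [0.502, 0.2176, 0.1717]
ee_rot: [[0.999, 0.039, 0.001], [0.039, -0.999, -0.0], [0.001, 0.0, -1.0]]
ft_force: [0.6, -0.1, -0.4]
width: 0.898
[0.50418504 0.21647372 0.17008002] [ 0.24649402 -0.14711862  1.14649126] 0.9002389389502761
```

View pics/w15.png

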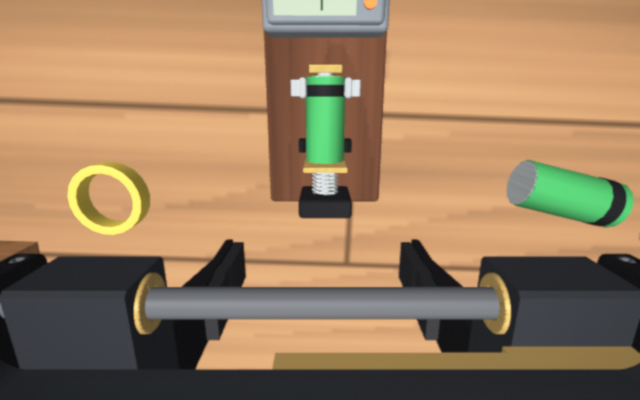

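View pics/d15.png

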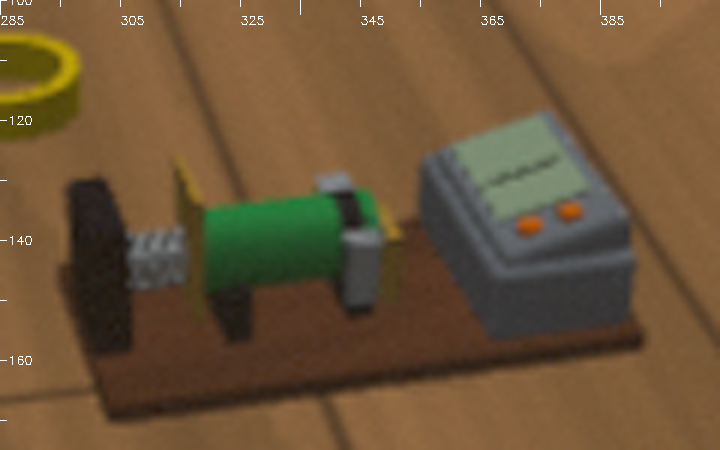

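Run:
```python
from held import *
w=cam('wrist');b=cam('side');a=cam('scene')
t=np.radians(2.02);u=np.array([np.cos(t),np.sin(t),0]);B=np.array([.5294,.2137,.036])
for d,x,y,ww,h,k,f in((w,285,55,80,130,5,'w16.png'),(b,305,115,60,45,12,'d16.png'),(a,340,285,110,100,6,'s16.png')):
    im=cv2.resize(d['color'][y:y+h,x:x+ww,::-1],None,fx=k,fy=k,interpolation=cv2.INTER_CUBIC)
    for pit,c in((0,(255,255,255)),(6,(0,0,255))):
        uu=u*np.cos(np.radians(pit))+np.array([0,0,np.sin(np.radians(pit))])
        H=lat3(d,B,uu);cv2.polylines(im,[((H[:,0]-[x,y]+.5)*k).astype(int)],True,c,1)
    cv2.imwrite('pics/'+f,im)
```

```text
(no output)
```

View pics/w16.png

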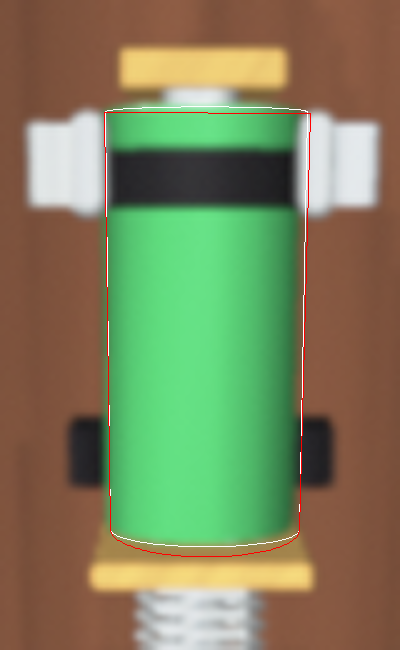

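View pics/d16.png

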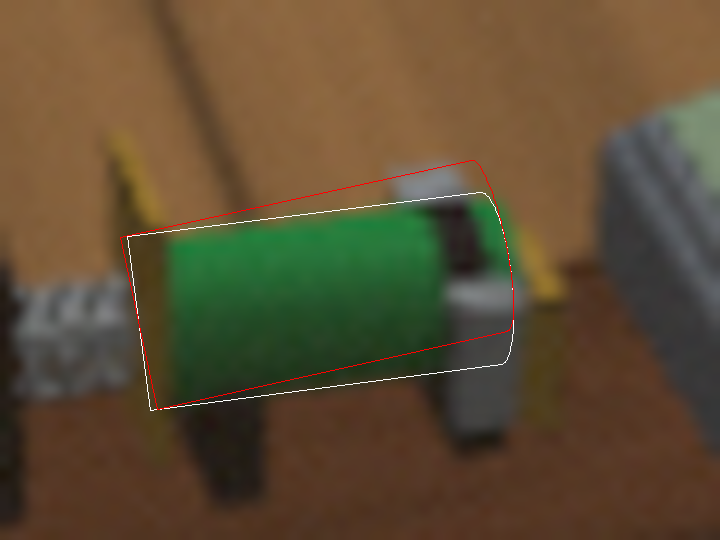

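View pics/s16.png

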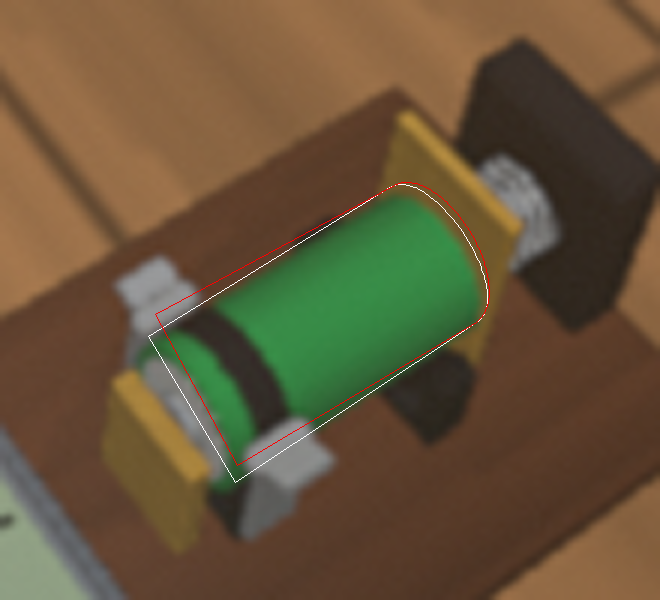

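The level model (white) matches all three views, and the jaw lips overlap the cell. I'll check the rack once more, then hand in.

Run:
```python
from h import *
a=cam('scene');crop(a,215,140,240,240,2,'s17.png')
```

```text
(no output)
```

View pics/s17.png

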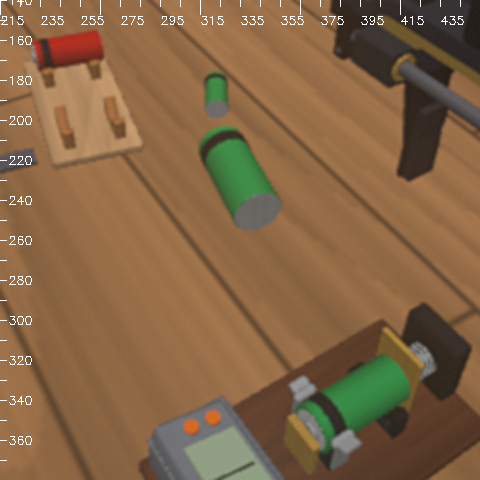

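The red cell is still in the rack at (250,165), the look-alikes have not moved, the green cell is in the bay, and the gripper is clear.

```bash
python3 -c "
from station import r
print(r.observe()['time_s']);r.sign_off()"
```

```text
16.5
the job is handed in; nothing more can be done
```

The fresh green cell is in the tuner's battery bay and I handed the job in at 16.5 s. The hand-in gives no verdict, so what follows rests on my own checks.

- **What I did:** I lifted the cell from the rack and pushed its flat end against the spring plate, about 11 mm back by the commanded travel. I then pressed the cell down level, both ends together, until it bottomed at about 20 N. I moved it forward until its nub met the fixed contact, where the force along the cell reversed, then let go and backed off.
- **Last checks:** In all three views the cell lies level, with the clip lips over it, the nub at the contact and the spring compressed. The red cell is still in the rack, and the gripper is clear of everything.
- **Disagreements:**
  - The side camera put the cell a few millimetres further along its length than the other two, which I took as calibration error.
  - The fingers finished closing after I had started to lift, so they held the cell about 7 mm above its axis. It did not slip.
  - My first forward nudge met 11 N of friction because I was still pressing down. Easing off freed it.
- **Not checked:** I did not pull on the cell to test how firmly the clip holds it, and I have no reading of the spring plate's exact position.

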